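Hold the sprung tea infuser open at its fill mark

TASK

I want to spoon tea into the infuser: pinch its thin-walled pull handle lightly (a grip of no more than about 40 N) and draw the sliding half of the ball out slowly against its spring until the dark ring on the rod is level with the rim of the fixed half, about 40 mm open, without pulling it to its end stop or letting it snap back. Finish while still holding it open there; nothing is let go or put down, and the other things on the shelf stay where they are.

Things in the scene. Friction and masses are not known exactly. Their poses are not given: they have to be found in the camera images.
- infuser: steel tea infuser lying level in a rest screwed to the shelf (marble foot 150 x 85 x 14 mm). Origin: on the shelf, straight below the centre of the closed ball, which is 52 mm across; its centre and the rod's axis are 85 mm up. The fixed half, tube and rest lie to the body's +x side, the sliding half and pull handle to its -x side. The x axis runs level along the rod; z is up
- handle (a point): middle of the pull handle, 85 mm up and 49 mm to the infuser's -x side of the ball centre when shut; moves with the sliding half. A level round steel neck, 14 mm in diameter, 46 mm long, from the dome to an end disc 25 mm in diameter, 5 mm thick. Axes as the infuser's: pull along -x; can be pinched from above, fingers closing along y
- plunger (a joint): how far the sliding half is drawn out, m: 0 = shut (as at the start); 0.040 = the 3 mm wide dark ring on the 8 mm rod is level with the fixed half's rim (gap between the rims 40 mm; the ring is hidden when shut); 0.060 = end stop. The spring always pulls it shut: about 4.5 N at 0, 9 N at 0.040
- susan: fixed bystander: white round turntable, 270 mm across, with five closed spice jars with green twist caps, 114 mm high in all; origin at the centre of its underside
- timer: loose bystander: white plastic egg timer, 62 mm across and 68 mm high, origin at the centre of its underside
- press_base: loose bystander: white ceramic garlic press base, an open cup 82 mm across and 45 mm high with a lug, origin at the centre of its underside
- caddy: loose bystander: plain round metal tea tin with a lid, 73 mm across and 84 mm high, origin at the centre of its underside

How it is judged (in metres and radians):
On the way, in this order (a step that is already met when the one before it is completed fails the run):
1. the pull handle is taken while the ball is still shut (contact force between the fingers and infuser above 2 N and value of joint plunger below 0.015 m), for 0.05 s.
2. the sliding half is drawn out to the mark (35 to 45 mm) and held there (value of joint plunger between 0.035 and 0.045 m and contact force between the fingers and infuser above 2 N), for 0.5 s.
At the end, for the whole second after the job is handed in: the fingers still hold the infuser with the sliding half drawn out 40 mm, give or take 5 mm, and the loose bystanders are within 30 mm of where they were (all of step 2 and distance of each of timer, press_base, caddy from where it was at the start of the episode below 0.03 m); the arm keeps its last pose, push and grip.
It fails at once if the sliding half is pulled to its end stop (beyond 56 mm) (value of joint plunger above 0.056 m).
It fails at once if the sliding half snaps back (faster than 0.3 m/s) (velocity of joint plunger below -0.3 m/s).
It fails at once if the sliding half is yanked out (faster than 0.3 m/s) (velocity of joint plunger above 0.3 m/s).
It fails at once if a loose bystander is knocked away (over 30 mm) (distance of any of timer, press_base, caddy from where it was at the start of the episode above 0.03 m).
It fails at once if the thin-walled handle is squeezed too hard (the two fingers' contact forces together above 90 N, that is a grip of 45 N) (contact force between the fingers and infuser above 90 N).
It also fails if it takes over 38 s, if anything falls off the work surface, if the arm or the gripper's body presses on something with over 40 N, if the wrist force passes 120 N, or if a joint passes its speed limit or range.

ROBOT

A 7-joint arm with a two-finger parallel gripper is mounted at the origin on the work surface. World frame = base frame: x ahead of the robot, y to its left, z up, the work surface at z = 0. Lengths are in m, angles in degrees, forces in N, time in s.
With the tool pointing down it reaches from about 0.425 to 0.875 m from the base axis. Payload 4.7 kg.
Tool frame: the origin (TCP) lies on the centre line of the jaws, within the pads' length; the fingertips stand 25 mm ahead of it and the grasp point (between the pads) lies 6 mm ahead of it; z points along the fingers, y is the direction in which the jaws open and shut (so a half turn about z gives the same grasp; the last joint's range is limited). The gripper opens to 87 mm and grips with 3 to 60 N. Pads are 19 mm wide; open, the fingers measure 117 mm over their backs; the gripper's body (75 mm by 190 mm) begins 51 mm behind the grasp point.
Start: joints at [-71.729, 18.392, -4.016, 83.108, 1.295, 78.541, -3.26], TCP at [0.195, 0.62, 0.248] pointing down, gripper open.
Joint ranges: [-163.93, 163.93], [-17.29, 119.83], [-79.2, 71.16], [3.27, 140.29], [-89.18, 269.18], [5.43, 117.66], [-154.24, 154.24]. Speed limits (degrees/s): [147.25, 147.25, 180, 180, 180, 180, 180].

INTERFACE

Orientations are given as [roll, pitch, yaw] about the fixed x, y, z axes, in that order (R = Rz(yaw) Ry(pitch) Rx(roll)).
In Python, from cell import env gives the robot as it stands.
- The arm moves only by the shell command python3 -m creep 'ROWS' [OPENING] [FORCE]. ROWS is JSON, a list of rows, each an object of numbers: "tx", "ty", "tz": the shift along the tool's x, y, z in m; "rx", "ry", "rz": the turn, a rotation vector about the tool's x, y, z in degrees. In form: [{"tx": .., "ty": .., "tz": .., "rx": .., "ry": .., "rz": ..}, ...]. A call has 1 to 20 rows; each row shifts and turns the commanded pose from where the row before left it, along the tool's axes as they then stand; what a row does not reach is not made up. A row lasts 1/8 s, in which the tool goes at most 62.5 mm and 10.7 degrees, less where a joint would pass 70% of its speed; a pose out of reach is approached as far as the arm can. A call is refused whole if a number of a shift passes 0.0625 or a number of a turn 10.7, either way. A call with a gripper value outside its range is refused whole. OPENING is the finger opening in m, from 0 to 0.087, set as the call begins (- or left out, the last holds). The fingers move at their own pace and stop on an object; FORCE is the grip in N (left out, the last holds). Time passes only in rows, so rows that do not move let the fingers close. It gives the time, the measured TCP pose, the force and the opening at its end, in the units of the state.
- env.get_obs(): the state, without advancing time (a new reading comes with each control period).
- env.read_camera(name): name is "scene" or "top" or "wrist"; returns a dict with "pixels" (480x640x3 uint8, red, green, blue), "intrinsics" (3x3 intrinsics, pixels), "D" ([k1, k2, p1, p2, k3] as OpenCV has them; the pictures are not rectified), "R" (3x3) and "t" (3): a world point X has camera coordinates R X + t. Camera axes: x right, y down, z forward; pixel columns grow to the right and rows downward; lengths in m; the calibration is good to about 2 mm. A picture is of the moment at which its call begins. There is no depth.
- env.sign_off(): hands the job in, once; it reports no verdict.
The state is a dict: "time_s": time; "qpos": joint angles; "joint_velocities": joint speeds; "effort": joint torques, N m; "tool_pos": TCP position; "tool_rot": TCP orientation; "force": force on the tool from outside, world axes, zero at the start; "wrist_torque": the same for the moment, N m; "grip_width": finger opening in m.
Only numpy, scipy, OpenCV 4.12 (cv2) and the standard library are available. Lean on these libraries where they do the work, as an engineer would, in place of code of your own. Each camera call takes 0.05 s, during which the arm holds its last target.

## Working session

There is one attempt and no reset: what is moved stays moved. The work goes in short steps, Python scripts to look and compute and a shell command to move; the robot and the scene stay as the last step left them, time stands still between calls to the robot, and variables do not carry over. Pictures are saved under pics/ and viewed, and the job is handed in when it is done.

```bash
mkdir -p pics; ls; cat > h.py <<'E'
import numpy as np, cv2
from cell import env
def snap(n,f):
    c=env.read_camera(n); cv2.imwrite('pics/'+f,c['pixels'][:,:,::-1]); return c
def proj(c,P):
    r=cv2.Rodrigues(np.array(c['R'],float))[0]
    return cv2.projectPoints(np.array(P,float).reshape(-1,1,3),r,np.array(c['t'],float),np.array(c['intrinsics'],float),np.array(c['D'],float))[0].reshape(-1,2)
def ray(c,uv):
    R=np.array(c['R'],float);t=np.array(c['t'],float)
    p=cv2.undistortPoints(np.array(uv,float).reshape(-1,1,2),np.array(c['intrinsics'],float),np.array(c['D'],float)).reshape(-1,2)
    d=np.c_[p,np.ones(len(p))]@R
    return -R.T@t,d
def atz(c,uv,z):
    o,d=ray(c,uv); return o+d*((z-o[2])/d[:,2])[:,None]
E
python3 - <<'E'
from h import *
for n in ['scene','top','wrist']:
    c=snap(n,n+'0.png'); print(n,-np.array(c['R']).T@c['t'])
print(env.get_obs())
E
```

```text
pics
scene [1.04574003 0.536731   0.91874516]
top [ 0.30074909 -0.03721215  1.44404628]
wrist [0.131903   0.63934568 0.38287563]
{'time_s': 0.15, 'qpos': array([-71.72920455,  18.42901821,  -4.01590116,  83.15885103,
         1.29517918,  78.54039625,  -3.2601184 ]), 'joint_velocities': array([ 0.02168225, -0.18097736,  0.07231066, -0.16916307, -0.04532368,
        0.02775957, -0.05352957]), 'effort': array([-1.02494816e-04, -4.91794431e+01, -4.04744418e-01, -3.12875497e+01,
       -6.40710234e-02,  4.06030216e-02,  1.23839454e-04]), 'tool_pos': array([0.19498407, 0.61966822, 0.24671597]), 'tool_rot': array([-1.79916962e+02,  5.10154061e-03,  1.62538870e+02]), 'force': array([ 0.37863346,  0.51211221, -0.94136879]), 'wrist_torque': array([-0.03399176,  0.06149881, -0.07101897]), 'grip_width': 0.08709095203620348}
```

View pics/scene0.png

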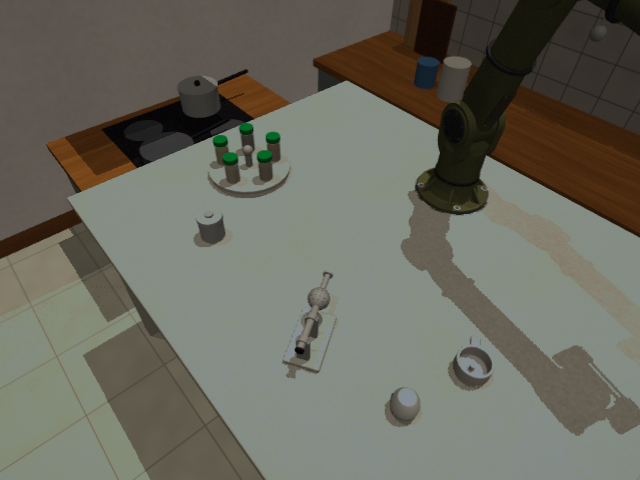

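View pics/top0.png

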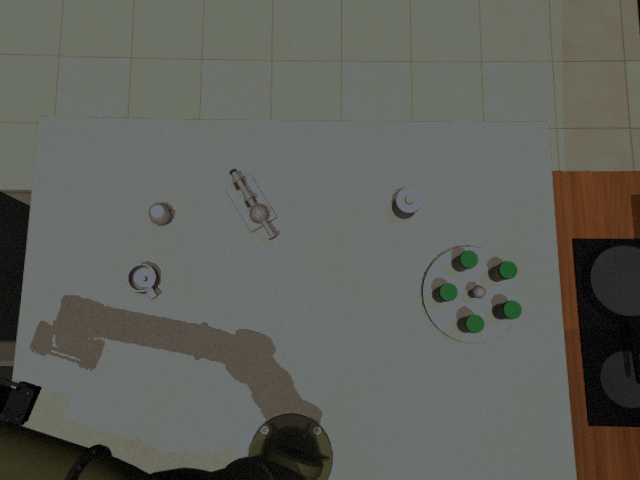

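View pics/wrist0.png

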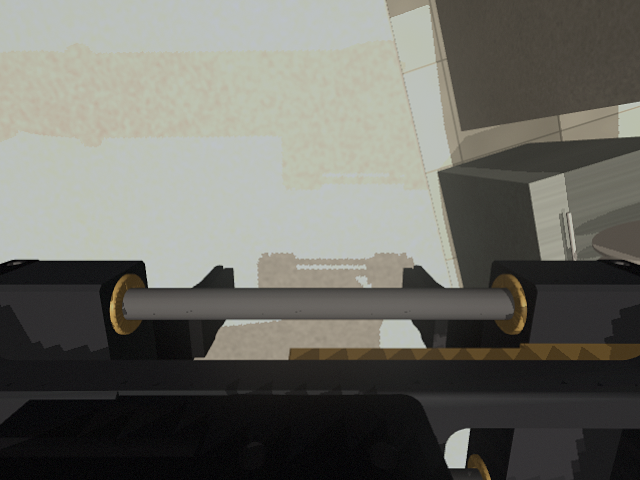

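The scene view shows the infuser's ball at about (319,298) and its handle disc at (327,275). In the top view the ball is near (259,214), the handle end at (275,237) and the tube end at (235,170). I'll enlarge both.

```bash
python3 - <<'E'
import cv2,numpy as np
a=cv2.imread('pics/scene0.png')[255:375,270:350]; b=cv2.imread('pics/top0.png')[155:255,215:295]
a=cv2.resize(a,None,fx=5,fy=5,interpolation=2); b=cv2.resize(cv2.convertScaleAbs(b,alpha=1.8),None,fx=5,fy=5,interpolation=2)
o=np.zeros((600,800,3),np.uint8);o[:,:400]=a;o[:500,400:]=b;cv2.imwrite('pics/crop0.png',o)
E
```

```text
(no output)
```

View pics/crop0.png

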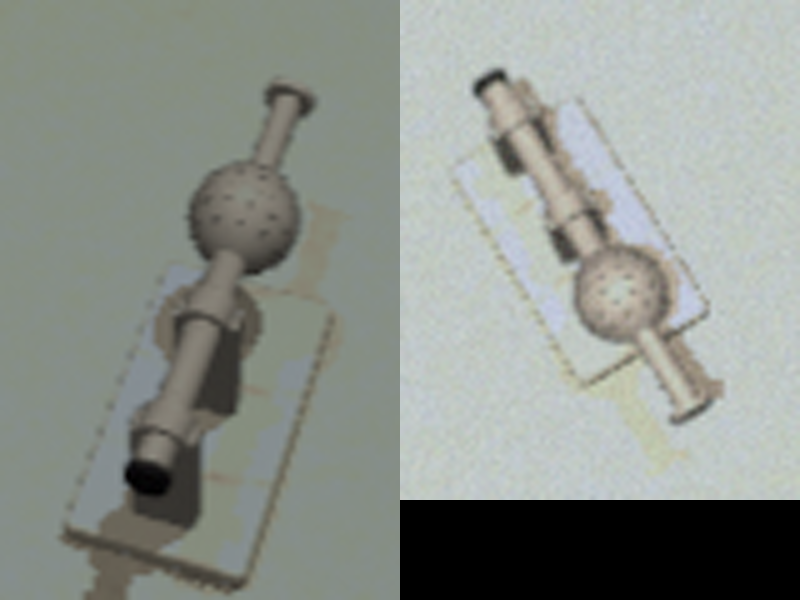

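In the crops the ball centre is at scene (319,298.4) and top (259.4,213.6). The disc is at scene (328,273.4) and top (273,237), and the tube end at scene (300,350.6) and top (233,171.4).

```bash
python3 - <<'E'
from h import *
s=env.read_camera('scene');t=env.read_camera('top')
for n,a,b in [('ball',(319,298.4),(259.4,213.6)),('disc',(328,273.4),(273,237)),('tube',(300,350.6),(233,171.4))]:
    print(n,atz(s,[a],.085),atz(t,[b],.085))
    o1,d1=ray(s,[a]);o2,d2=ray(t,[b]);A=np.c_[d1[0],-d2[0]];k=np.linalg.lstsq(A,o2-o1,rcond=None)[0]
    print('  tri',o1+k[0]*d1[0],o2+k[1]*d2[0])
E
```

```text
ball [[0.6412074 0.09281   0.085    ]] [[0.64325643 0.08922843 0.085     ]]
  tri [0.64078174 0.0923429  0.08412273] [0.64338415 0.08927558 0.08449322]
disc [[0.57642792 0.05115955 0.085     ]] [[0.57882587 0.05116464 0.085     ]]
  tri [0.57744328 0.05221009 0.08680381] [0.57843101 0.05103915 0.08692977]
tube [[0.75867119 0.16783172 0.085     ]] [[0.7615303  0.16421598 0.085     ]]
  tri [0.75852723 0.16764673 0.0845819 ] [0.76150298 0.16420404 0.08508057]
```

The ball centre is about (0.642, 0.091), the rod yaw about 32.2°, and the handle about (0.600, 0.065, 0.085). I'll move over the handle first, then turn by 130° about the tool z axis.

```bash
python3 -m creep '[{"tx":-0.02,"ty":-0.0145},{"tx":-0.0395,"ty":-0.0291},{"tx":-0.0395,"ty":-0.0291},{"tx":-0.0395,"ty":-0.0291},{"tx":-0.0395,"ty":-0.0291},{"tx":-0.0395,"ty":-0.0291},{"tx":-0.0395,"ty":-0.0291},{"tx":-0.0395,"ty":-0.0291},{"tx":-0.0395,"ty":-0.0291},{"tx":-0.0395,"ty":-0.0291},{"tx":-0.0395,"ty":-0.0291},{"tx":-0.0395,"ty":-0.0291},{"tx":-0.0395,"ty":-0.0291},{"tx":-0.0395,"ty":-0.0291},{"tx":-0.02,"ty":-0.0145},{}]' 0.06 25
python3 -m creep '[{"rz":5},{"rz":10},{"rz":10},{"rz":10},{"rz":10},{"rz":10},{"rz":10},{"rz":10},{"rz":10},{"rz":10},{"rz":10},{"rz":10},{"rz":10},{"rz":5},{}]'
python3 - <<'E'
from h import *
for n in ['scene','top','wrist']: snap(n,n+'1.png')
print(env.get_obs())
E
```

```text
{'time_s': 0.4, 'qpos': array([-71.72857305,  18.40198702,  -4.01624733,  83.11701159,
         1.29362319,  78.54004897,  -3.2610309 ]), 'joint_velocities': array([-0.10192199, -0.1377996 , -0.06085596, -0.08382687, -0.0786121 ,
        0.11194573,  0.04866715]), 'effort': array([ 6.58931531e-04, -4.90452647e+01, -4.02052430e-01, -3.12294781e+01,
       -6.37023803e-02,  3.62491398e-02,  7.79811262e-05]), 'tool_pos': array([0.1950685 , 0.61998577, 0.24738938]), 'tool_rot': array([-1.79986024e+02,  1.64168301e-03,  1.62536414e+02]), 'force': array([-0.46268716, -0.59310162,  0.63650483]), 'wrist_torque': array([0.02728583, 0.01002471, 0.012185  ]), 'grip_width': 0.08725203349248942}$[0]: bad value
$[0]: bad value
```

Rows apparently need all six keys.

```bash
python3 -m creep '[{"tx":-0.02,"ty":-0.0145,"tz":0,"rx":0,"ry":0,"rz":0},{"tx":-0.0395,"ty":-0.0291,"tz":0,"rx":0,"ry":0,"rz":0},{"tx":-0.0395,"ty":-0.0291,"tz":0,"rx":0,"ry":0,"rz":0},{"tx":-0.0395,"ty":-0.0291,"tz":0,"rx":0,"ry":0,"rz":0}]' 0.06 25
```

```text
time_s: 0.9
tool_pos: [0.2975, 0.4801, 0.2477]
tool_rot: [180.0, 0.0, 162.5]
force: [1.0, 0.2, 0.6]
grip_width: 0.0616
```

```bash
python3 -m creep '[{"tx":-0.0395,"ty":-0.0291,"tz":0,"rx":0,"ry":0,"rz":0},{"tx":-0.0395,"ty":-0.0291,"tz":0,"rx":0,"ry":0,"rz":0},{"tx":-0.0395,"ty":-0.0291,"tz":0,"rx":0,"ry":0,"rz":0},{"tx":-0.0395,"ty":-0.0291,"tz":0,"rx":0,"ry":0,"rz":0},{"tx":-0.0395,"ty":-0.0291,"tz":0,"rx":0,"ry":0,"rz":0},{"tx":-0.0395,"ty":-0.0291,"tz":0,"rx":0,"ry":0,"rz":0},{"tx":-0.0395,"ty":-0.0291,"tz":0,"rx":0,"ry":0,"rz":0},{"tx":-0.0395,"ty":-0.0291,"tz":0,"rx":0,"ry":0,"rz":0},{"tx":-0.0395,"ty":-0.0291,"tz":0,"rx":0,"ry":0,"rz":0},{"tx":-0.0395,"ty":-0.0291,"tz":0,"rx":0,"ry":0,"rz":0},{"tx":-0.0195,"ty":-0.0145,"tz":0,"rx":0,"ry":0,"rz":0},{"tx":0,"ty":0,"tz":0,"rx":0,"ry":0,"rz":0}]'
python3 -m creep '[{"tx":0,"ty":0,"tz":0,"rx":0,"ry":0,"rz":5},{"tx":0,"ty":0,"tz":0,"rx":0,"ry":0,"rz":10},{"tx":0,"ty":0,"tz":0,"rx":0,"ry":0,"rz":10},{"tx":0,"ty":0,"tz":0,"rx":0,"ry":0,"rz":10},{"tx":0,"ty":0,"tz":0,"rx":0,"ry":0,"rz":10},{"tx":0,"ty":0,"tz":0,"rx":0,"ry":0,"rz":10},{"tx":0,"ty":0,"tz":0,"rx":0,"ry":0,"rz":10},{"tx":0,"ty":0,"tz":0,"rx":0,"ry":0,"rz":10},{"tx":0,"ty":0,"tz":0,"rx":0,"ry":0,"rz":10},{"tx":0,"ty":0,"tz":0,"rx":0,"ry":0,"rz":10},{"tx":0,"ty":0,"tz":0,"rx":0,"ry":0,"rz":10},{"tx":0,"ty":0,"tz":0,"rx":0,"ry":0,"rz":10},{"tx":0,"ty":0,"tz":0,"rx":0,"ry":0,"rz":10},{"tx":0,"ty":0,"tz":0,"rx":0,"ry":0,"rz":5},{"tx":0,"ty":0,"tz":0,"rx":0,"ry":0,"rz":0}]'
python3 - <<'E'
from h import *
for n in ['scene','wrist']:
    c=snap(n,n+'1.png')
print(env.get_obs()['qpos'])
E
```

```text
time_s: 2.4
tool_pos: [0.6011, 0.063, 0.2475]
tool_rot: [-179.9, 0.0, 162.3]
force: [-0.9, 0.3, -0.3]
grip_width: 0.0602
time_s: 4.28
tool_pos: [0.5997, 0.0674, 0.2475]
tool_rot: [-179.9, -0.0, 32.7]
force: [-0.3, -0.0, 0.2]
grip_width: 0.0601
[-42.44357434  14.8276858   40.3229261   91.4008516   -9.81908067
  77.377602   -58.18661013]
```

View pics/wrist1.png

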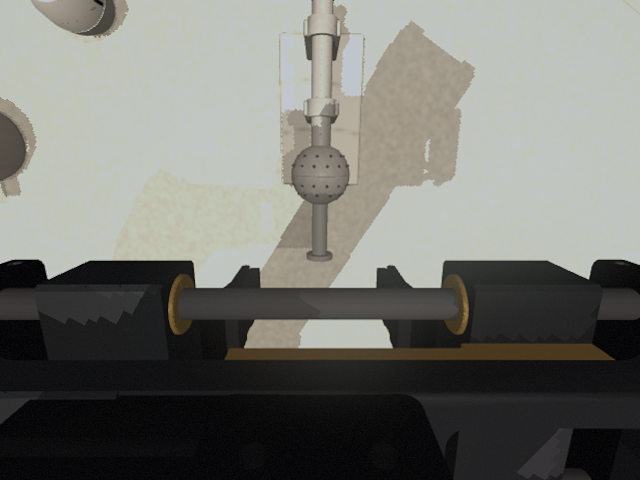

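View pics/scene1.png

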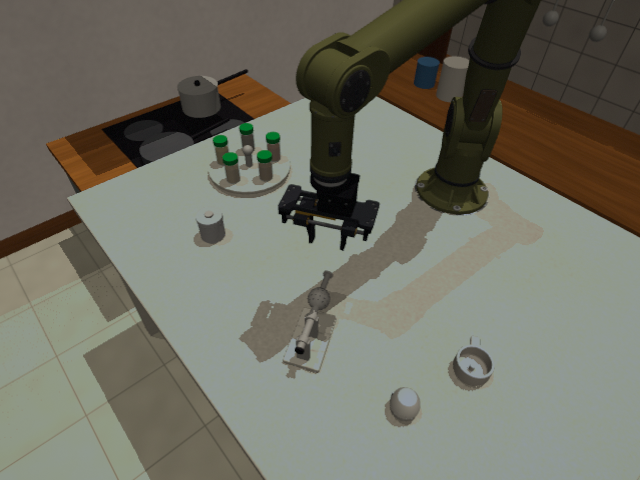

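The wrist view shows the infuser upright between the fingers. The ball is at (320,174), the disc at (319,256) and the tube at (322,20). I'll refine the position from this view.

```bash
python3 - <<'E'
from h import *
from scipy.spatial.transform import Rotation as Ro
c=env.read_camera('wrist');o=env.get_obs()
P=atz(c,[(320.3,174),(319,257),(321.5,20),(319.5,225)],.085);print(P)
d=P[2]-P[1];print('yaw',np.degrees(np.arctan2(d[1],d[0])))
R=Ro.from_euler('xyz',o['tool_rot'],degrees=True)
print('tool frame',R.inv().apply(P-o['tool_pos']))
b=np.array([.642,.091,.085]);u=np.array([np.cos(np.radians(32.2)),np.sin(np.radians(32.2)),0])
print(R.inv().apply([b-.049*u-o['tool_pos'],P[0]-.049*u-o['tool_pos']]))
E
```

```text
[[0.64253861 0.09195204 0.085     ]
 [0.57761566 0.05156174 0.085     ]
 [0.74404254 0.15623523 0.085     ]
 [0.60358598 0.06771977 0.085     ]]
yaw 32.16766923451777
tool frame [[ 0.04942734  0.00160306  0.1626033 ]
 [-0.0270268   0.00054053  0.16258505]
 [ 0.16957258  0.00230908  0.16263258]
 [ 0.00355685  0.00096455  0.16259235]]
[[-0.00053834  0.0017004   0.16259089]
 [ 0.00042909  0.00118994  0.16259144]]
```

```bash
python3 -m creep '[{"tx":-0.002,"ty":0.0012,"tz":0.015,"rx":0,"ry":0,"rz":0.5},{"tx":0,"ty":0,"tz":0.025,"rx":0,"ry":0,"rz":0},{"tx":0,"ty":0,"tz":0.025,"rx":0,"ry":0,"rz":0},{"tx":0,"ty":0,"tz":0.025,"rx":0,"ry":0,"rz":0},{"tx":0,"ty":0,"tz":0.02,"rx":0,"ry":0,"rz":0},{"tx":0,"ty":0,"tz":0.015,"rx":0,"ry":0,"rz":0},{"tx":0,"ty":0,"tz":0.015,"rx":0,"ry":0,"rz":0},{"tx":0,"ty":0,"tz":0.01,"rx":0,"ry":0,"rz":0},{"tx":0,"ty":0,"tz":0.0065,"rx":0,"ry":0,"rz":0},{"tx":0,"ty":0,"tz":0,"rx":0,"ry":0,"rz":0},{"tx":0,"ty":0,"tz":0,"rx":0,"ry":0,"rz":0}]'
python3 - <<'E'
from h import *
snap('scene','scene2.png');c=snap('wrist','wrist2.png')
a=cv2.resize(cv2.imread('pics/scene2.png')[215:375,250:390],None,fx=3.5,fy=3.5)
b=cv2.resize(cv2.imread('pics/wrist2.png')[:,130:510],(310,392))
o=np.zeros((560,800,3),np.uint8);o[:a.shape[0],:490]=a;o[:392,490:]=b;cv2.imwrite('pics/c2.png',o)
E
```

```text
time_s: 5.8
tool_pos: [0.5998, 0.0635, 0.0916]
tool_rot: [180.0, -0.1, 32.0]
force: [0.8, -0.2, 0.1]
grip_width: 0.0602
```

View pics/c2.png

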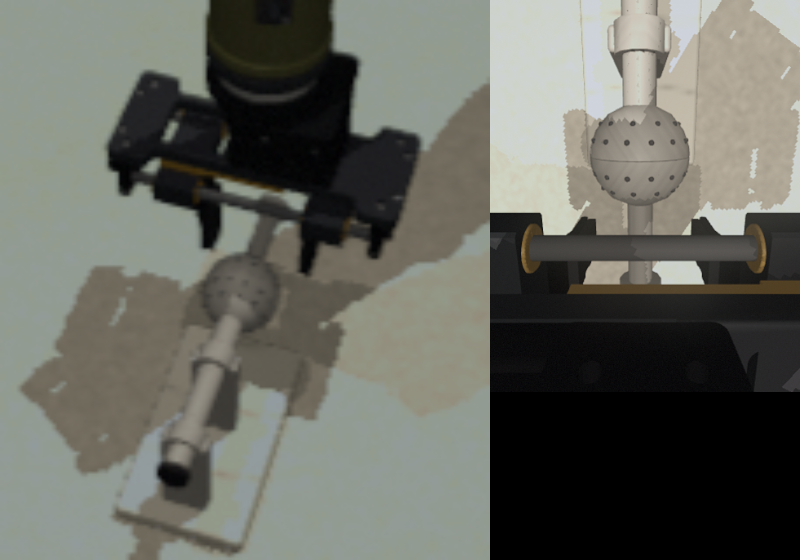

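The handle lies centred between the fingers, the disc is clear below the pads, and the ball is still shut. I'll close in two stages.

```bash
python3 -m creep '[{"tx":0,"ty":0,"tz":0,"rx":0,"ry":0,"rz":0},{"tx":0,"ty":0,"tz":0,"rx":0,"ry":0,"rz":0},{"tx":0,"ty":0,"tz":0,"rx":0,"ry":0,"rz":0},{"tx":0,"ty":0,"tz":0,"rx":0,"ry":0,"rz":0}]' 0.022 10
python3 -m creep '[{"tx":0,"ty":0,"tz":0,"rx":0,"ry":0,"rz":0},{"tx":0,"ty":0,"tz":0,"rx":0,"ry":0,"rz":0},{"tx":0,"ty":0,"tz":0,"rx":0,"ry":0,"rz":0},{"tx":0,"ty":0,"tz":0,"rx":0,"ry":0,"rz":0}]' 0.0 10
python3 -m creep '[{"tx":0,"ty":0,"tz":0,"rx":0,"ry":0,"rz":0},{"tx":0,"ty":0,"tz":0,"rx":0,"ry":0,"rz":0},{"tx":0,"ty":0,"tz":0,"rx":0,"ry":0,"rz":0}]' 0.0 28
```

```text
time_s: 6.4
tool_pos: [0.5993, 0.0635, 0.0911]
tool_rot: [-180.0, -0.0, 32.0]
force: [0.1, -0.5, -0.1]
grip_width: 0.0281
time_s: 6.9
tool_pos: [0.5986, 0.0648, 0.091]
tool_rot: [-179.9, 0.0, 32.1]
force: [-3.5, 4.5, 2.1]
grip_width: 0.0138
time_s: 7.28
tool_pos: [0.5985, 0.0648, 0.0909]
tool_rot: [-179.9, 0.0, 32.1]
force: [-2.9, 4.4, 2.6]
grip_width: 0.0126
```

Gripped at a width of about 13 mm, with a small side load of about 5 N. I'll relieve that by about 1 mm and draw the first 20 mm slowly.

```bash
python3 -m creep '[{"tx":0,"ty":-0.001,"tz":0,"rx":0,"ry":0,"rz":0},{"tx":-0.001,"ty":0,"tz":0,"rx":0,"ry":0,"rz":0},{"tx":-0.002,"ty":0,"tz":0,"rx":0,"ry":0,"rz":0},{"tx":-0.002,"ty":0,"tz":0,"rx":0,"ry":0,"rz":0},{"tx":-0.002,"ty":0,"tz":0,"rx":0,"ry":0,"rz":0},{"tx":-0.002,"ty":0,"tz":0,"rx":0,"ry":0,"rz":0},{"tx":-0.002,"ty":0,"tz":0,"rx":0,"ry":0,"rz":0},{"tx":-0.002,"ty":0,"tz":0,"rx":0,"ry":0,"rz":0},{"tx":-0.002,"ty":0,"tz":0,"rx":0,"ry":0,"rz":0},{"tx":-0.002,"ty":0,"tz":0,"rx":0,"ry":0,"rz":0},{"tx":-0.002,"ty":0,"tz":0,"rx":0,"ry":0,"rz":0},{"tx":-0.001,"ty":0,"tz":0,"rx":0,"ry":0,"rz":0},{"tx":0,"ty":0,"tz":0,"rx":0,"ry":0,"rz":0}]'
python3 - <<'E'
from h import *
c=snap('wrist','wrist3.png')
cv2.imwrite('pics/c3.png',cv2.resize(cv2.imread('pics/wrist3.png')[60:360,220:420],None,fx=2,fy=2))
E
```

```text
time_s: 8.9
tool_pos: [0.5835, 0.0554, 0.0911]
tool_rot: [180.0, -0.3, 32.1]
force: [3.3, 6.2, -4.2]
grip_width: 0.0132
```

View pics/c3.png

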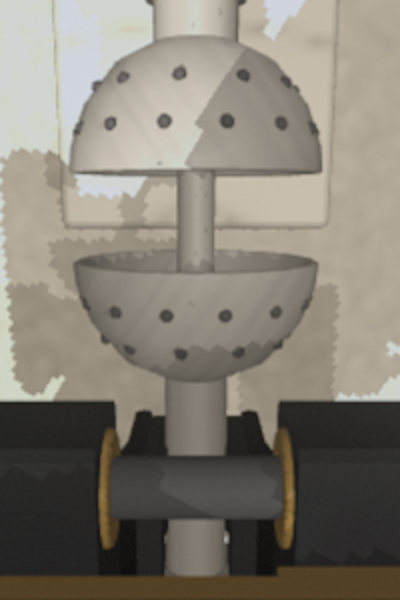

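The ball is opening: fixed-rim edges at about row 146.5, sliding-rim edges at about row 192. I'll measure the gap.

```bash
cat > gap.py <<'E'
from h import *
import sys
def gap(rf,rs,cols=(256,380)):
    c=env.read_camera('wrist'); u=np.array([np.cos(np.radians(32.2)),np.sin(np.radians(32.2)),0])
    P=atz(c,[(cols[0],rf),(cols[1],rf),(cols[0]+1,rs),(cols[1]-1,rs)],.085)@u
    print('gap',P[:2].mean()-P[2:].mean(), 'rim', P[:2].mean()-np.array([.6423,.0915,0])@u)
gap(float(sys.argv[1]),float(sys.argv[2]))
o=env.get_obs();print(o['tool_pos'],o['force'])
E
python3 gap.py 146.5 192.5
```

```text
gap 0.018909987623967117 rim -0.00019989954863186554
[0.58352661 0.05539647 0.09112447] [ 2.87349756  5.84724952 -4.4161184 ]
```

```bash
python3 -m creep '[{"tx":-0.001,"ty":0,"tz":0,"rx":0,"ry":0,"rz":0},{"tx":-0.002,"ty":0,"tz":0,"rx":0,"ry":0,"rz":0},{"tx":-0.002,"ty":0,"tz":0,"rx":0,"ry":0,"rz":0},{"tx":-0.002,"ty":0,"tz":0,"rx":0,"ry":0,"rz":0},{"tx":-0.002,"ty":0,"tz":0,"rx":0,"ry":0,"rz":0},{"tx":-0.002,"ty":0,"tz":0,"rx":0,"ry":0,"rz":0},{"tx":-0.002,"ty":0,"tz":0,"rx":0,"ry":0,"rz":0},{"tx":-0.002,"ty":0,"tz":0,"rx":0,"ry":0,"rz":0},{"tx":-0.002,"ty":0,"tz":0,"rx":0,"ry":0,"rz":0},{"tx":-0.002,"ty":0,"tz":0,"rx":0,"ry":0,"rz":0},{"tx":-0.001,"ty":0,"tz":0,"rx":0,"ry":0,"rz":0},{"tx":0,"ty":0,"tz":0,"rx":0,"ry":0,"rz":0},{"tx":0,"ty":0,"tz":0,"rx":0,"ry":0,"rz":0}]'
python3 - <<'E'
from h import *
c=snap('wrist','wrist4.png')
cv2.imwrite('pics/c4.png',cv2.resize(cv2.imread('pics/wrist4.png')[30:330,220:420],None,fx=2,fy=2))
E
```

```text
time_s: 10.62
tool_pos: [0.5672, 0.0451, 0.0911]
tool_rot: [179.9, -0.3, 32.1]
force: [6.0, 7.4, -6.1]
grip_width: 0.013
```

View pics/c4.png

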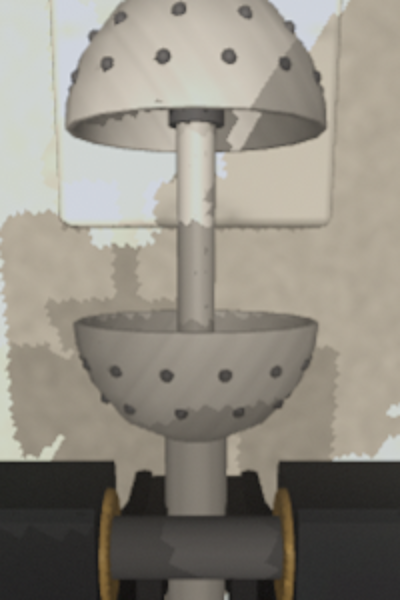

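The dark ring has appeared at crop rows 108–124. The rim plane at the top of the rod is at about row 125, so it needs roughly 2 mm more. I'll check against the rim gap.

```bash
python3 gap.py 94 193
```

```text
gap 0.039323739464922736 rim 0.0007248139879405535
[0.56717125 0.04515429 0.09114716] [ 5.33873821  6.68135397 -6.54694253]
```

The estimates are TCP travel 36.9 mm, ring about 38 mm and gap 39.3 mm. I'll draw 1.5 mm more and hold.

```bash
python3 -m creep '[{"tx":-0.0008,"ty":0,"tz":0,"rx":0,"ry":0,"rz":0},{"tx":-0.0007,"ty":0,"tz":0,"rx":0,"ry":0,"rz":0},{"tx":0,"ty":0,"tz":0,"rx":0,"ry":0,"rz":0},{"tx":0,"ty":0,"tz":0,"rx":0,"ry":0,"rz":0},{"tx":0,"ty":0,"tz":0,"rx":0,"ry":0,"rz":0},{"tx":0,"ty":0,"tz":0,"rx":0,"ry":0,"rz":0},{"tx":0,"ty":0,"tz":0,"rx":0,"ry":0,"rz":0},{"tx":0,"ty":0,"tz":0,"rx":0,"ry":0,"rz":0}]'
python3 - <<'E'
from h import *
c=snap('wrist','wrist5.png');snap('scene','scene5.png');t=snap('top','top5.png')
a=cv2.resize(cv2.imread('pics/wrist5.png')[30:330,220:420],None,fx=2,fy=2)
b=cv2.resize(cv2.imread('pics/scene5.png')[100:420,180:510],(400,388))
o=np.zeros((600,800,3),np.uint8);o[:,:400]=a;o[:388,400:]=b;cv2.imwrite('pics/c5.png',o)
E
```

```text
time_s: 11.72
tool_pos: [0.5661, 0.0445, 0.0912]
tool_rot: [179.9, -0.4, 32.1]
force: [6.4, 6.8, -6.8]
grip_width: 0.0134
```

View pics/c5.png

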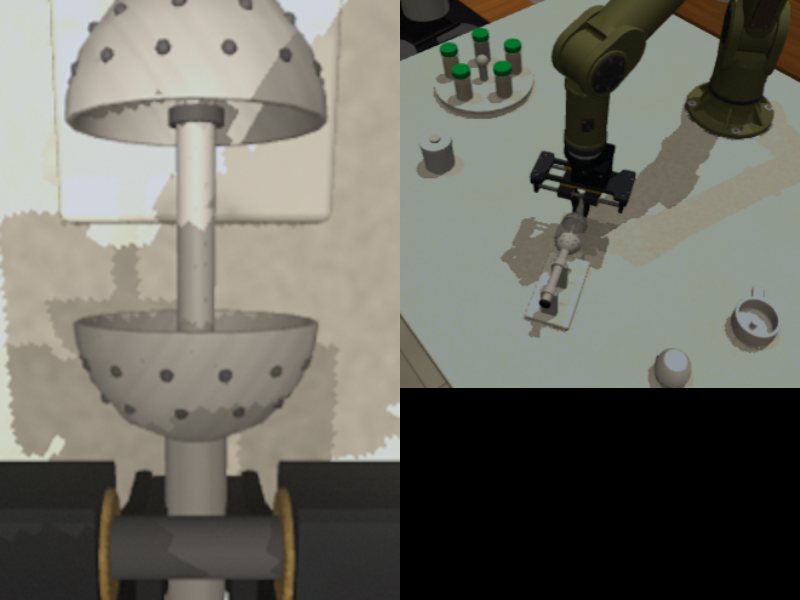

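```bash
python3 gap.py 91 193; python3 - <<'E'
from cell import env
print(env.sign_off()); o=env.get_obs(); print(o['time_s'],o['tool_pos'],o['grip_width'])
E
```

```text
gap 0.040442359133929684 rim 0.0004883870242599064
[0.56601374 0.04442138 0.09114973] [ 5.76427627  6.4745149  -5.81818839]
the job is handed in; nothing more can be done
None
the job is handed in; nothing more can be done
```

The infuser is drawn open to the mark and the arm is still holding it there; I handed the job in at about 12 s. I pinched the pull handle from above with the ball shut, using a commanded grip of 28 N. I then drew it out at about 16 mm/s, stopping to check on the way.

- **Opening:** the wrist picture put the gap between the rims at 40.4 mm, while the tool's own travel gave about 38 mm. The 2 mm difference is about the calibration error, and both readings are inside 35–45 mm.
- **Ring:** in the last picture the dark ring sits at the fixed half's rim.
- **Grip:** the sliding half did not move in the wrist pictures between the last two looks, so the handle was not slipping. The fingers' contact force can't be read directly; the finger opening stayed at about 13 mm on the 14 mm neck.
- **Side load:** closing the fingers put about 5 N sideways on the handle. I eased it by 1 mm, but some remained: at the end the force on the tool was 5.8, 6.5 and -5.8 N along x, y and z, more than the spring alone.
- **Other things:** the timer, press base, caddy and susan look undisturbed in the last scene picture, though I didn't measure their positions.
- **Refused call:** my first two move commands were refused for missing keys. They moved nothing, and I retyped them in full.

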